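# Pack the blender's blade unit under the divider flap

### The arm

A 6-joint arm with a two-finger parallel gripper is mounted at the origin on the work surface. World frame = base frame: x ahead of the robot, y to its left, z up, the work surface at z = 0. Lengths are in m, angles in rad, forces in N, time in s.
With the tool pointing down it reaches from about 0.35 to 0.85 m from the base axis. Payload 8.1 kg.
Tool frame: the origin (TCP) lies midway between the tips of the shut fingers; the grasp point (between the pads) lies env.grip_point_offset behind it (env.grip_point_offset is the distance from the TCP to the grasp point, in m); x points along the fingers, z is the direction in which the jaws open and shut, and the axes are right-handed (so a half turn about x gives the same grasp; the last joint's range is limited). The gripper opens to 93 mm and grips with 3 to 60 N. Pads are 15 mm wide; open, the fingers measure 128 mm over their backs; the gripper's body (75 mm by 188 mm) begins 65 mm behind the grasp point.
Start: joints at [1.069, 0.13, 1.488, -0, 1.523, -0.085], TCP at [0.243, 0.549, 0.219] pointing down, gripper open.
Joint ranges: [-2.96, 2.96], [-0.89, 2.26], [0.02, 2.5], [-1.34, 4.48], [0, 2.73], [-2.66, 2.66]. Speed limits (rad/s): [2.39, 2.39, 2.79, 3.14, 3.14, 3.14].

### API

Orientations are given as a rotation vector (axis times angle).
In Python, from plant import env gives the robot as it stands. Calls block until the motion is done:
- env.goto(position, orientation): joint-space move of the TCP to a pose.
- env.move_straight(position, velocity=0.15, ori=None): straight line of the TCP; ori=None keeps the orientation; velocity is the mean speed in m/s.
- env.move_joints(angles): joint-space move.
- env.gripper_open() and env.close_gripper(f_grip=None): open the fingers fully, or close them until they stop; f_grip is the grip in N (None keeps the last).
- env.pause(seconds).
- env.solve_ik(position, orientation): joint angles nearest the present ones, or None.
- env.get_obs(): the state.
- env.capture(name): name is "scene" or "top"; returns a dict with "img" (480x640x3 uint8, red, green, blue), "camera_matrix" (3x3 intrinsics, pixels), "R" (3x3) and "t" (3): a world point X has camera coordinates R X + t. Camera axes: x right, y down, z forward; pixel columns grow to the right and rows downward; lengths in m; the calibration is good to about 2 mm. A picture is of the moment at which its call begins. There is no depth.
A pose or a line that the arm cannot do raises env.Unreachable and nothing moves.
- env.close_job(): hands the job in, once; it reports no verdict.
Trained networks look in a picture, given as the dict that the camera call returned (one of the last four; its "shot" number tells which), for a name from the list of things; names that differ only in an ending like _2 or _b are one class to them, and where a whole thing is asked for, a point or a joint stands for the part that bears it (a point fixed in the world has none). Each returns a list of dicts, best first, with "score" (0 to 1); they miss things now and then, are a little off and sometimes report something else, mostly with a low value. They report only what shows in the picture. A call takes as long as a camera call.
- env.find_in(picture, label): "bbox" ([left, top, right, bottom] in pixels, round what is visible of it).
- env.trace(picture, label): "region" (480x640 bool, what is visible of it) and "bbox" ([left, top, right, bottom] in pixels, round what is visible of it).
- env.pinpoint(picture, label): "pixel" ([column, row] in pixels: a listed point, or the origin of a listed thing).
The state is a dict: "t": time; "joint_pos": joint angles; "joint_velocities": joint speeds; "tau": joint torques, N m; "ee_pos": TCP position; "ee_rot": TCP orientation; "force": force on the tool from outside, world axes, zero at the start; "moment": the same for the moment, N m; "width": finger opening in m.
Only numpy, scipy, OpenCV 4.12 (cv2) and the standard library are available. Lean on these libraries where they do the work, as an engineer would, in place of code of your own. Each camera call takes 0.05 s, during which the arm holds its last target.

### The job

Tidy up after the cooking class: lift the blue divider flap of the white two-tier kit box on the left until it stands open by itself, then put the blender's blade unit (the black collar with the cross of steel blades on top) into the empty, green-floored bay of the lower tier. Set it down standing upright on the bay floor, blades up, not dropped in, and leave the flap standing open.

Things in the scene. Friction and masses are not known exactly. Their poses are not given: they have to be found in the camera images.
- kitbox: White two-tier box fixed to the table, 176 x 246 mm; near and side walls 68 mm high, far wall 50 mm, all 4 mm thick. Origin: centre of its underside; x level from the robot's side to the hinge side, y along the hinge, z up. The hinge axis is parallel to y at x = +86 mm, z = 55 mm. A partition at y = +28 mm, 45 mm high, splits the lower tier: green bay at -y, narrower bay with a brush at +y.
- flap (a joint): Angle of the light blue flap: 0 = shut over the lower tier (may start up to 0.3 ajar), 1.57 = straight up, 1.85 = stop, leaning back away from the robot. Stiff hinge: it stays at any angle where left and takes about 2 N at the handle. Plate 166 mm from hinge (far side of the box) to free edge (robot's side), 230 mm along the hinge, 5 mm thick.
- flap_handle (a point): Centre of the flap's white T-handle: round bar parallel to the hinge, 16 mm thick, 42 mm long over its round ends, on a 16 mm post. It lies mid-width, 32 mm above the flap's face; from the hinge axis 140 mm along the flap and 37 mm square to it. Pinched by its two ends it turns between the fingers as the flap rises. Axes turn with the flap: y along the hinge, z square to it.
- bay (a point): Centre of the floor of the empty, light-green-floored lower bay, 5 mm above the table, under the flap until that is lifted; at x = 0, y = -46.5 mm in the box's axes, which it shares. Bay inside: 168 mm along x, 145 mm along y. With the flap open there is most room for a gripper body that is broad along y.
- blade_unit: Blade unit, standing on the table to the right of the box: black ribbed collar 48 mm across and 34 mm high, topped by a steel disc and a cross of four steel blades (50 mm high in all); 0.08 to 0.15 kg; grip across the collar. Origin: centre of its underside; z up. At least 30 mm clear of it, in any order, stand parts that stay out: plain black ring, white cap, blue tumbler (72 mm high).

How it is judged:
By the outcome, as a careful person would: the job done as asked, in the order asked, and still so for the second after the job is handed in, with the robot touching nothing.
It also fails if it takes over 58 s, if anything falls off the work surface, if the arm or the gripper's body presses on something with over 40 N, if the wrist force passes 120 N, or if a joint passes its speed limit or range.

## Working session

There is one attempt and no reset: what is moved stays moved. The work goes in short steps, each a Python script; the robot and the scene stay as the last script left them, time stands still between calls to the robot, and variables do not carry over. Pictures are saved under pics/ and viewed, and the job is handed in when it is done.

```bash
ls; mkdir -p pics; python3 - <<'E'
from plant import env
import cv2,pickle
o=env.get_obs();print(o['t'],o['ee_pos'],o['ee_rot'],o['width'],env.grip_point_offset)
for n in['scene','top']:
    p=env.capture(n);cv2.imwrite(f'pics/{n}0.png',p['img'][:,:,::-1]);print(n,p['camera_matrix'].tolist(),p['R'].tolist(),p['t'].tolist())
    for l in['kitbox','flap_handle','blade_unit','bay']:
        print(l,[(d['pixel'],round(d['score'],2)) for d in env.pinpoint(p,l)][:3],[(d['bbox'],round(d['score'],2)) for d in env.find_in(p,l)][:3])
print(env.get_obs()['t'])
E
```

```text
pics
0.0 [0.2426075  0.54813459 0.217591  ] [-0.89789787  1.37966217  0.89641116] 0.09281878589218964 0.0188
scene [[452.7798866842447, 0.0, 317.93354095977236], [0.0, 452.7798866842447, 234.11543180052925], [0.0, 0.0, 1.0]] [[-0.3230407051437189, 0.9463765768005835, -0.004009701168190337], [0.7725561159273447, 0.26125607351029434, -0.5787074492325451], [-0.5466276159905423, -0.19004378163253077, -0.8155253585875201]] [0.24706300112095597, -0.32833529766470454, 1.041184336433832]
kitbox [([403.3, 305.6], 0.71)] [([311.2, 216.4, 510.1, 388.9], 0.63)]
flap_handle [([428.4, 244.7], 0.76)] [([319.5, 218.8, 502.2, 372.5], 0.68)]
blade_unit [([274.6, 223.1], 0.8)] [([258.4, 200.6, 284.7, 233.0], 0.6)]
bay [] [([310.4, 215.9, 508.7, 389.4], 0.77)]
top [[485.2398571355373, 0.0, 321.96012576033377], [0.0, 485.2398571355373, 247.0176984502714], [0.0, 0.0, 1.0]] [[0.027659877847459588, -0.999612197195952, 0.003222789869774895], [-0.9961248619772206, -0.0278323638731293, -0.08343032345674319], [0.08348766680370623, -0.0009026285586235371, -0.996508401747501]] [-0.08216126211574043, 0.5496896125888201, 0.7722261906092341]
kitbox [([239.7, 249.2], 0.88), ([218.8, 275.6], 0.46)] [([146.2, 178.8, 315.8, 314.3], 0.78)]
flap_handle [([222.8, 273.3], 0.8)] [([148.5, 179.0, 312.3, 304.0], 0.85)]
blade_unit [([393.9, 301.7], 0.62)] [([379.5, 290.8, 415.3, 320.6], 0.61), ([144.1, 176.8, 320.4, 312.0], 0.17)]
bay [] [([143.9, 177.3, 322.4, 312.8], 0.57)]
0.9
```

View pics/scene0.png

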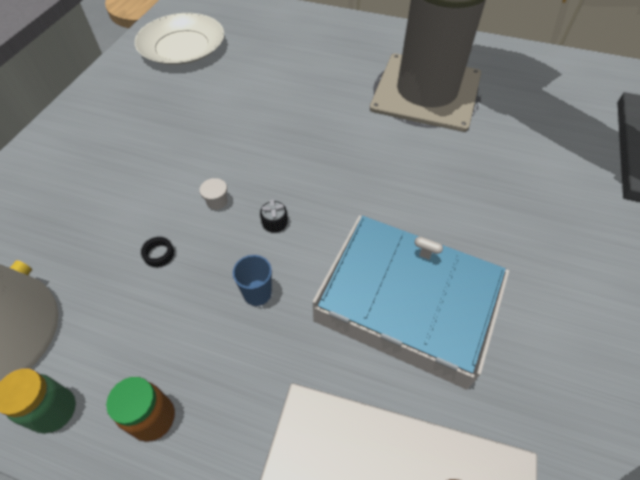

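View pics/top0.png

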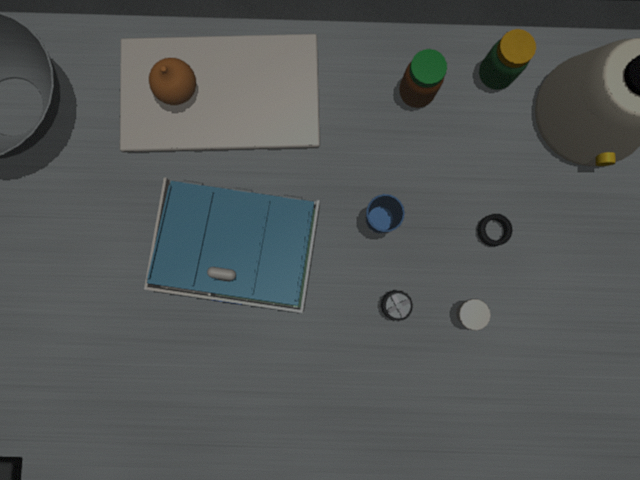

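The scene view shows the box at about (410,300) with its handle at (428,245), the blade unit at (274,216), the tumbler at (254,280), the cap at (214,192) and the ring at (157,251). The top view agrees, with the box around (232,245), the handle at (222,273) and the blade unit at (397,305). I'll enlarge the box views to read its corners.

```bash
python3 - <<'E'
import cv2
a=cv2.imread('pics/scene0.png')[200:400,300:520]; cv2.imwrite('pics/sc_z.png',cv2.resize(a,None,fx=3,fy=3,interpolation=cv2.INTER_CUBIC))
a=cv2.imread('pics/top0.png')[170:325,135:330]; a=cv2.convertScaleAbs(a,alpha=1.6);cv2.imwrite('pics/top_z.png',cv2.resize(a,None,fx=3.5,fy=3.5,interpolation=cv2.INTER_CUBIC))
E
```

```text
(no output)
```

View pics/sc_z.png

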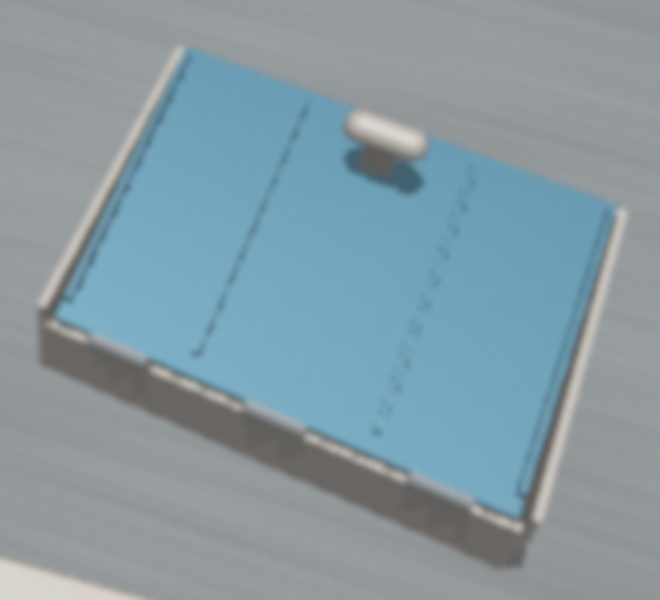

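View pics/top_z.png

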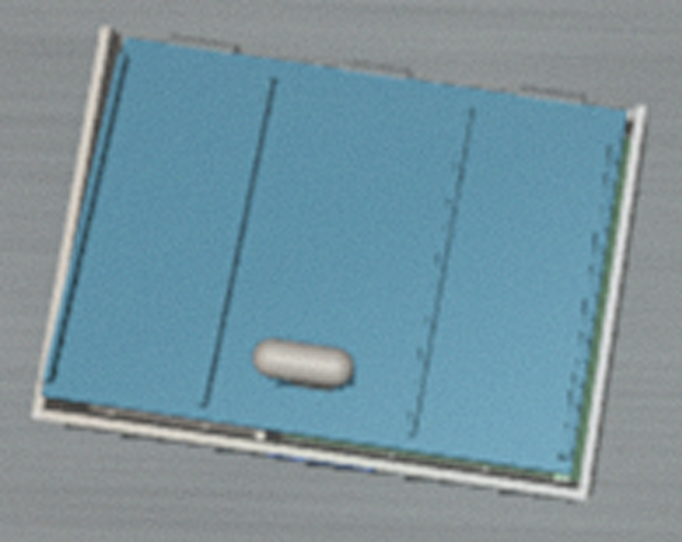

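```bash
cat > h.py <<'E'
import numpy as np
from scipy.optimize import least_squares
from scipy.spatial.transform import Rotation as Ro
C={'scene':(np.array([[452.7798866842447,0,317.93354095977236],[0,452.7798866842447,234.11543180052925],[0,0,1]]),np.array([[-0.3230407051437189,0.9463765768005835,-0.004009701168190337],[0.7725561159273447,0.26125607351029434,-0.5787074492325451],[-0.5466276159905423,-0.19004378163253077,-0.8155253585875201]]),np.array([0.24706300112095597,-0.32833529766470454,1.041184336433832])),
'top':(np.array([[485.2398571355373,0,321.96012576033377],[0,485.2398571355373,247.0176984502714],[0,0,1]]),np.array([[0.027659877847459588,-0.999612197195952,0.003222789869774895],[-0.9961248619772206,-0.0278323638731293,-0.08343032345674319],[0.08348766680370623,-0.0009026285586235371,-0.996508401747501]]),np.array([-0.08216126211574043,0.5496896125888201,0.7722261906092341]))}
def proj(c,X):
    K,R,t=C[c];p=(K@(R@np.asarray(X,float).T+t[:,None])).T
    return p[:,:2]/p[:,2:]
def onplane(c,px,z):
    K,R,t=C[c];o=-R.T@t;d=R.T@np.linalg.inv(K)@[px[0],px[1],1];return o+d*(z-o[2])/d[2]
def tri(a,b):
    A=[];B=[]
    return least_squares(lambda X:np.r_[proj('scene',[X])[0]-a,proj('top',[X])[0]-b],[.5,.2,.05])
def box2w(q,P):
    P=np.atleast_2d(P);c,s=np.cos(q[2]),np.sin(q[2])
    return np.c_[q[0]+c*P[:,0]-s*P[:,1],q[1]+s*P[:,0]+c*P[:,1],P[:,2]]
def handle(q,th,dy=0):  # r=140 along,37 normal
    return box2w(q,[.086-.140*np.cos(th)+.037*np.sin(th),dy,.055+.140*np.sin(th)+.037*np.cos(th)])[0]
E
python3 - <<'E'
from h import *
cor=np.array([[-.088,.123,.068],[-.088,-.123,.068],[.088,.123,.068],[.088,-.123,.068]])
top=np.array([[144.7,289.1],[302.4,312],[163.9,178],[319.3,200.3]])
sc=np.array([[509,270],[360.3,215.3],[480.3,373.7],[313.3,302]])
for nm,use in(('both',3),('top',1),('scene',2)):
    def f(q):
        r=[]
        W=box2w(q,cor)
        if use&1:r+=list((proj('top',W)-top).ravel())
        if use&2:r+=list((proj('scene',W)-sc).ravel())
        return r
    s=least_squares(f,[.5,.2,0]);print(nm,s.x,np.round(s.fun,1))
    if use==3:q=s.x
hp={'top':[221.6,273.4],'scene':[428.7,245]}
h=tri(hp['scene'],hp['top']);print('handle',h.x,h.fun)
for th in(0,.1,.2,.3):print(th,handle(q,th))
s=least_squares(lambda v:np.r_[proj('top',[handle(q,v[0])])[0]-hp['top'],proj('scene',[handle(q,v[0])])[0]-hp['scene']],[.1]);print(s.x,s.fun)
b=tri([274.6,223.1],[393.9,301.7]);print('blade origin',b.x,b.fun)
# disc/blade crossing top ~ z .045
print(onplane('scene',[273.5,208],.046),onplane('top',[397.5,305],.046))
print('start tcp',proj('top',[[.243,.549,.219]]),proj('scene',[[.243,.549,.219]]))
E
python3 - <<'E'
import cv2
d='pics/'
a=cv2.imread(d+'scene0.png')[190:245,240:300];b=cv2.convertScaleAbs(cv2.imread(d+'top0.png')[278:333,367:427],alpha=1.8)
cv2.imwrite(d+'bl.png',cv2.resize(cv2.hconcat([a,b]),None,fx=6,fy=6,interpolation=cv2.INTER_CUBIC))
E
```

```text
both [ 0.54860781  0.07386702 -0.11740894] [-2.1 -0.  -1.1  0.4 -1.6 -0.7 -1.3 -0.5 -0.9 -0.5 -2.1 -0.8 -0.7 -0.1
 -1.9 -0.9]
top [ 0.54839359  0.07148316 -0.11626486] [-0.5  0.3  0.5  0.5 -0.2 -0.5  0.2 -0.4]
scene [ 0.54866442  0.07588588 -0.1187088 ] [ 0.6  0.  -0.9 -0.5  0.8  0.5 -0.6 -0.6]
handle [0.50162122 0.07957528 0.11068942] [-1.34557018  0.01621937 -1.32700222  0.20758811]
0 [0.49497958 0.08019255 0.092     ]
0.1 [0.49934259 0.07967792 0.10579183]
0.2 [0.5050512  0.07900458 0.11907617]
0.3 [0.51204839 0.07817926 0.13172028]
[0.13911958] [-1.28730787  0.3430443  -1.36713408 -0.25923598]
blade origin [ 0.46487204 -0.18746528  0.00336521] [-1.1384371  -0.09456685 -1.00239965  0.31105897]
[ 0.46311473 -0.18424155  0.046     ] [ 0.46146304 -0.18842668  0.046     ]
start tcp [[-205.34278523  478.803259  ]] [[815.47379546 144.40825509]]
```

View pics/bl.png

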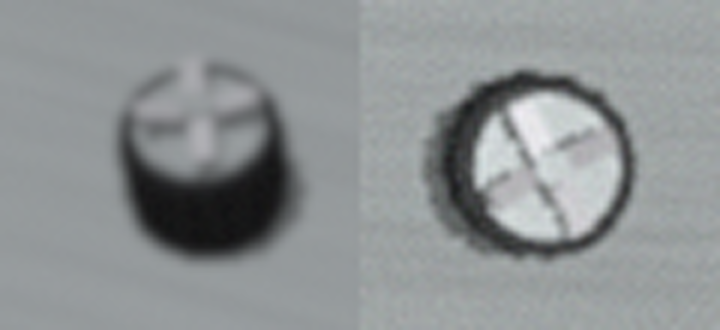

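Box pose fits at about (0.549, 0.074) with yaw −0.117 rad and residuals within 2 px. The flap is about 0.14 rad ajar and the handle is at about z = 0.11, as the given sizes predict. Next I move above the handle.

```bash
cat >> h.py <<'E'
q=np.array([0.5486,0.0739,-0.1174])
def ori(yaw,flip=False):  # tool x down, tool z = +-box y
    z=np.array([-np.sin(yaw),np.cos(yaw),0])*(-1 if flip else 1);x=np.array([0,0,-1.]);y=np.cross(z,x)
    return Ro.from_matrix(np.c_[x,y,z]).as_rotvec()
E
python3 - <<'E'
from h import *
from plant import env
for c,p in(('scene',[273.8,210.8]),('top',[398.7,305.5])):print(c,onplane(c,p,.036))
print(onplane('top',[393.9,301.7],0),onplane('scene',[274.6,223.1],0))
for f in(0,1):
    o=ori(q[2],f)
    for th in(.14,.9,1.75):
        h=handle(q,th);h[2]-=.0188;print(f,th,h,env.solve_ik(h,o))
    print(env.solve_ik([.4635,-.1865,.005],o))
E
```

```text
scene [ 0.46162131 -0.18518625  0.036     ]
top [ 0.46041198 -0.19194398  0.036     ]
[ 0.46535031 -0.18963597  0.        ] [ 0.46216457 -0.18663654  0.        ]
0 0.14 [0.50145959 0.07945985 0.09237403] [ 5.61350713e-02 -2.04348108e-02  1.88126649e+00 -4.44089210e-16
  1.28076097e+00 -1.39726126e+00]
0 0.9 [0.57636525 0.0706253  0.16886534] [ 3.36401250e-02  1.06328545e-01  1.60552966e+00 -4.44089210e-16
  1.42973445e+00 -1.41975620e+00]
0 1.75 [0.69494757 0.05663942 0.16736293] [ 7.82468364e-03  4.17501224e-01  1.24253776e+00 -4.44089210e-16
  1.48155367e+00 -1.44557164e+00]
[-4.85209871e-01  8.17925127e-02  1.95463017e+00 -4.44089210e-16
  1.10516997e+00 -1.93860620e+00]
1 0.14 [0.50145959 0.07945985 0.09237403] [ 5.61350713e-02 -2.04348108e-02  1.88126649e+00 -4.44089210e-16
  1.28076097e+00  1.74433140e+00]
1 0.9 [0.57636525 0.0706253  0.16886534] [ 3.36401250e-02  1.06328545e-01  1.60552966e+00 -4.44089210e-16
  1.42973445e+00  1.72183645e+00]
1 1.75 [0.69494757 0.05663942 0.16736293] [ 7.82468364e-03  4.17501224e-01  1.24253776e+00 -4.44089210e-16
  1.48155367e+00  1.69602101e+00]
[-4.85209871e-01  8.17925127e-02  1.95463017e+00 -4.44089210e-16
  1.10516997e+00  1.20298646e+00]
```

```bash
python3 - <<'E'
from h import *
from plant import env
import cv2
o=ori(q[2]);h=handle(q,.14);h[2]-=.0188
env.goto(h+[0,0,.07],o);print(env.get_obs()['t'])
env.move_straight(h,.12);ob=env.get_obs();print(ob['t'],ob['ee_pos'],h,ob['force'])
p=env.capture('scene');cv2.imwrite('pics/s1.png',p['img'][:,:,::-1])
p=env.capture('top');cv2.imwrite('pics/t1.png',cv2.convertScaleAbs(p['img'][:,:,::-1],alpha=1.5))
E
```

```text
2.8417
3.575 [0.50186749 0.07964822 0.0929536 ] [0.50145959 0.07945985 0.09237403] [-0.19347857  0.27486149  0.31007455]
```

View pics/s1.png

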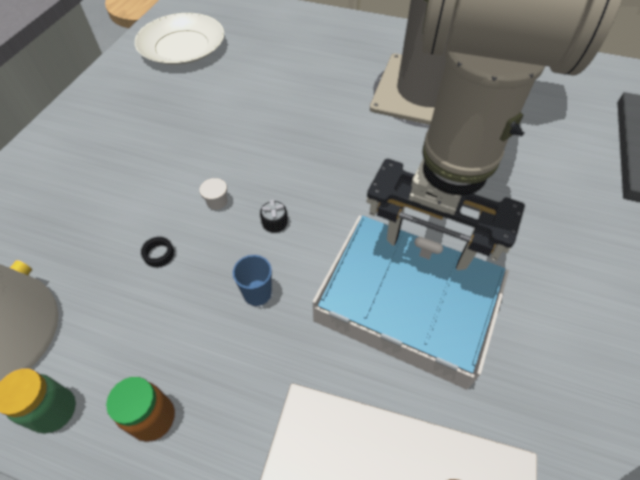

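View pics/t1.png

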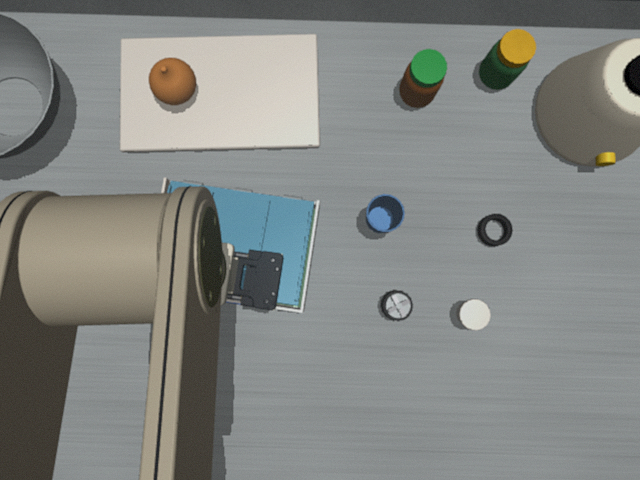

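The fingers straddle the handle: in the scene view they sit at (395,235) and (465,255), with the handle between them at (428,245). Now I close and check.

```bash
python3 - <<'E'
from h import *
from plant import env
env.close_gripper(15);ob=env.get_obs();print(ob['t'],ob['width'],ob['ee_pos'],ob['force'])
o=ori(q[2])
for th in(.25,.4):
    h=handle(q,th);h[2]-=.0188
    env.move_straight(h,.08);ob=env.get_obs();print(th,ob['t'],ob['width'],ob['ee_pos']-h,ob['force'])
E
```

```text
4.55 0.040848590721500794 [0.50143038 0.07939581 0.09233175] [0.25482529 0.31183385 0.53197345]
0.25 4.9 0.04045100422111506 [ 0.00062182 -0.00013983  0.00085499] [ 0.17911117 -1.08089562 -0.71546447]
0.4 5.325 0.04029712505646008 [ 0.00035216 -0.00014006  0.00040128] [ 0.32541012 -2.23544405 -0.44604326]
```

```bash
python3 - <<'E'
from plant import env
import cv2
p=env.capture('scene');cv2.imwrite('pics/s2.png',cv2.resize(p['img'][130:400,290:560,::-1],None,fx=2.2,fy=2.2))
E
```

```text
(no output)
```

View pics/s2.png

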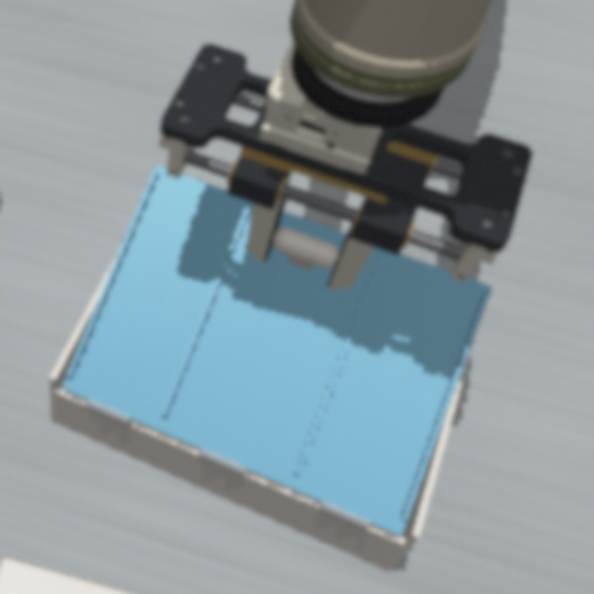

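The flap's free edge now stands above the side walls, and the handle at (305,248) in this crop is still pinched. I continue along the arc.

```bash
python3 - <<'E'
from h import *
from plant import env
import cv2
for th in np.arange(.55,1.46,.15):
    h=handle(q,th);h[2]-=.0188
    env.move_straight(h,.09);ob=env.get_obs();print(round(th,2),ob['t'],round(ob['width'],4),np.round(ob['ee_pos']-h,4),np.round(ob['force'],1))
    if ob['width']<.036 or np.linalg.norm(ob['force'])>25:print('STOP');break
p=env.capture('scene');cv2.imwrite('pics/s3.png',cv2.resize(p['img'][80:400,290:560,::-1],None,fx=1.8,fy=1.8))
E
```

```text
0.55 5.7667 0.0405 [ 0.0002 -0.0001  0.0001] [ 1.  -2.8 -0.6]
0.7 6.1583 0.0411 [ 0.0001 -0.0001 -0.0002] [ 2.1 -2.4 -2.3]
0.85 6.55 0.0409 [-0.     -0.0002 -0.0003] [ 2.9 -3.2 -3.7]
1.0 6.9417 0.0407 [-0.0002 -0.0002 -0.0004] [ 2.1 -3.7 -5.3]
1.15 7.3333 0.0409 [-0.0003 -0.0001 -0.0004] [ 0.7 -4.6 -6.5]
1.3 7.725 0.041 [-0.0004 -0.0002 -0.0003] [ 0.4 -6.1 -6.1]
1.45 8.1167 0.041 [-0.0004 -0.0002  0.    ] [-1.4 -6.6 -4.6]
```

View pics/s3.png

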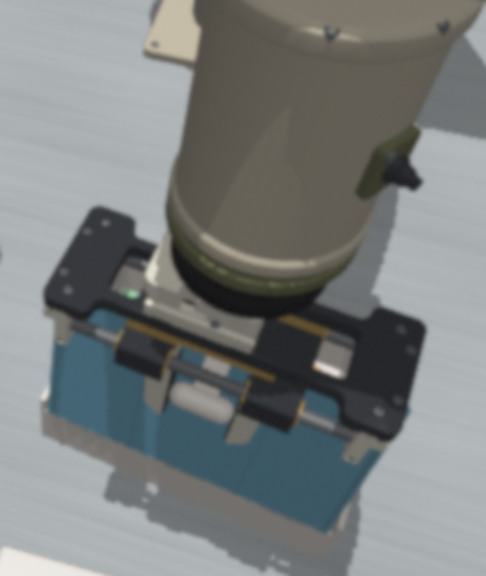

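The handle at (203,400) in the crop is still between the fingers and the flap is near upright. I'll go on to 1.74, release and retreat upward.

```bash
python3 - <<'E'
from h import *
from plant import env
import cv2
for th in (1.55,1.65,1.74):
    h=handle(q,th);h[2]-=.0188
    env.move_straight(h,.08);ob=env.get_obs();print(th,ob['t'],round(ob['width'],4),np.round(ob['ee_pos']-h,4),np.round(ob['force'],1))
    if ob['width']<.036 or np.linalg.norm(ob['force'])>25:print('STOP');break
else:
    env.gripper_open();print(env.get_obs()['force'])
    env.move_straight(h+[0.006,0,.12],.15);print(env.get_obs()['t'])
    bx=np.array([.4632,-.1870,.19])
    try:env.goto(bx,ori(q[2]))
    except env.Unreachable as e:print(e)
    print(env.get_obs()['t'],env.get_obs()['ee_pos'])
    for n in('scene','top'):
        p=env.capture(n);cv2.imwrite(f'pics/{n}4.png',p['img'][:,:,::-1])
        for l in('flap_handle','bay','blade_unit'):print(n,l,[(d['pixel'],round(d['score'],2)) for d in env.pinpoint(p,l)][:2])
E
```

```text
1.55 8.5 0.0408 [-0.0004 -0.0002  0.0002] [-0.1 -5.5 -3.4]
1.65 8.8333 0.0409 [-0.0002 -0.0003  0.0005] [-0.4 -5.1 -2. ]
1.74 9.15 0.0412 [-0.     -0.0004  0.0007] [-1.1 -6.5 -1.7]
[ 0.49006334 -0.57433886  0.21313978]
11.075
12.4 [ 0.46406185 -0.18680382  0.19057002]
scene flap_handle [([388.2, 336.9], 0.71)]
scene bay [([375.7, 291.4], 0.79)]
scene blade_unit [([271.3, 222.1], 0.82)]
top flap_handle [([232.5, 125.6], 0.78)]
top bay [([262.7, 249.8], 0.59)]
top blade_unit [([395.4, 304.6], 0.79)]
```

View pics/scene4.png

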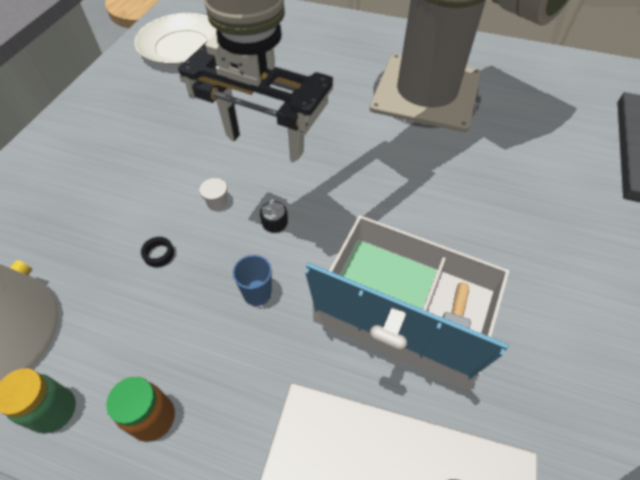

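View pics/top4.png

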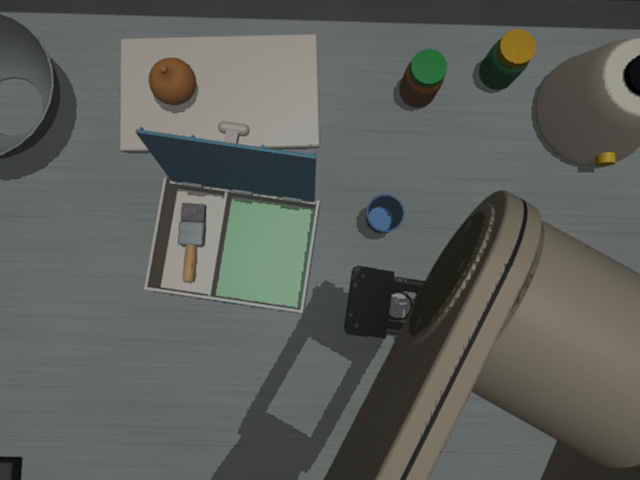

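The flap stands open on its own, with its top edge at (400,310) in the scene view. The empty green bay shows at (393,275) in scene and (262,250) in top. The tool is above the blade unit. I'll refine the bay and blade positions.

```bash
python3 - <<'E'
from h import *
print('bay model',box2w(q,[0,-.0465,.005]))
print(onplane('scene',[375.7,291.4],.005),onplane('top',[262.7,249.8],.005),tri([375.7,291.4],[262.7,249.8]).x)
print('blade',onplane('scene',[271.3,222.1],0),onplane('top',[395.4,304.6],0))
h=tri([388.2,336.9],[232.5,125.6]);print('handle',h.x,h.fun,handle(q,1.74))
import cv2
d='pics/'
cv2.imwrite(d+'z4.png',cv2.resize(cv2.convertScaleAbs(cv2.imread(d+'top4.png')[120:320,135:330],alpha=1.7),None,fx=3,fy=3,interpolation=cv2.INTER_CUBIC))
E
```

```text
bay model [[0.54315343 0.02772008 0.005     ]]
[0.54156356 0.02313107 0.005     ] [0.54583029 0.03222662 0.005     ] [0.54598792 0.02710885 0.01507939]
blade [ 0.46197956 -0.19319231  0.        ] [ 0.46060213 -0.19221643  0.        ]
handle [0.69452083 0.05691137 0.19152823] [-0.86910009 -0.0101994  -1.03227377  0.2001249 ] [0.69364194 0.05679341 0.18676998]
```

View pics/z4.png

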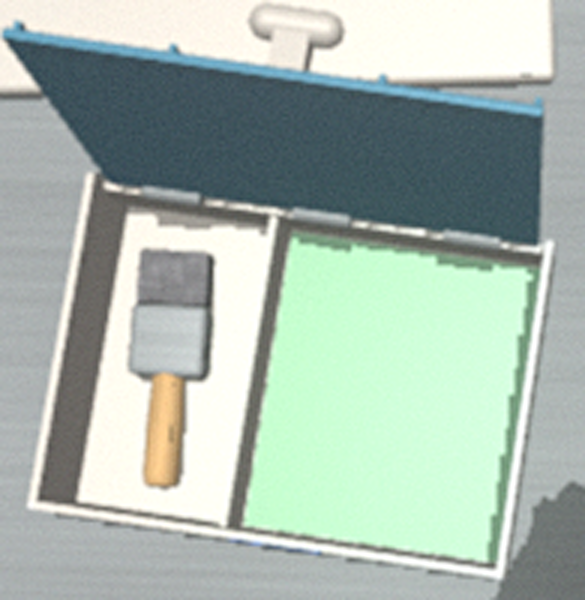

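```bash
python3 - <<'E'
from h import *
from plant import env
import cv2
g=np.array([.4622,-.189,.0055])
env.move_straight(g+[0,0,.075],.15)
env.move_straight(g,.1);ob=env.get_obs();print(ob['t'],ob['ee_pos'],ob['force'])
env.close_gripper(25);ob=env.get_obs();print(ob['t'],ob['width'],ob['force'],ob['ee_pos'])
p=env.capture('scene');cv2.imwrite('pics/s5.png',cv2.resize(p['img'][60:300,150:400,::-1],None,fx=2.4,fy=2.4))
p=env.capture('top');cv2.imwrite('pics/t5.png',cv2.resize(p['img'][230:380,320:500,::-1],None,fx=3,fy=3))
E
```

```text
14.5833 [ 0.46275503 -0.18928844  0.00617567] [ 0.85063849 -0.47259229  0.15560035]
15.375 0.04660927446227155 [-0.77225115 -0.14133643  1.62466186] [ 0.46218882 -0.18898801  0.00550501]
```

View pics/s5.png

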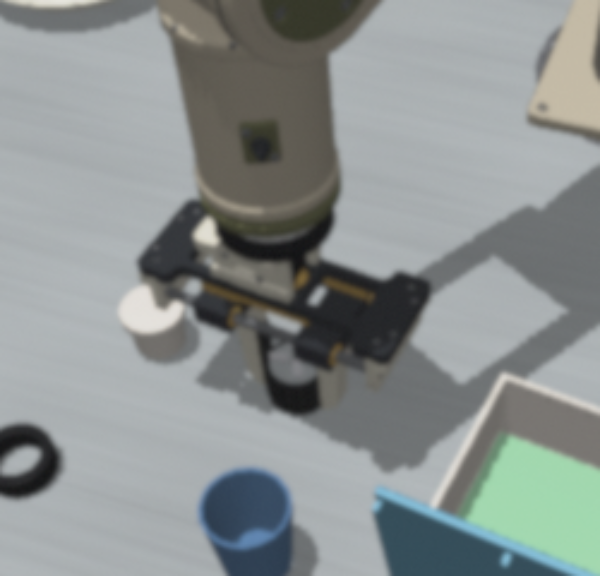

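The collar is held: width reads 46.6 mm for a 48 mm collar, the same offset seen on the handle. The unit stands upright between the fingers at (295,375). The cap at (155,320) is untouched. Next I lift and carry.

```bash
python3 - <<'E'
from h import *
from plant import env
import cv2
g=np.array([.4622,-.189,.0055])
env.move_straight(g+[0,0,.14],.12);ob=env.get_obs();print(ob['t'],ob['width'],ob['force'])
b=np.array([.5425,.0272,.1455])
env.move_straight(b,.18);ob=env.get_obs();print(ob['t'],ob['width'],ob['force'])
for n in('scene','top'):
    p=env.capture(n);cv2.imwrite(f'pics/{n}6.png',p['img'][:,:,::-1])
E
```

```text
16.7917 0.04644546078314427 [ 0.92810914 -0.13870666 -1.88241731]
18.225 0.04668887249351384 [-0.98167969  0.44636907 -0.65345597]
```

View pics/scene6.png

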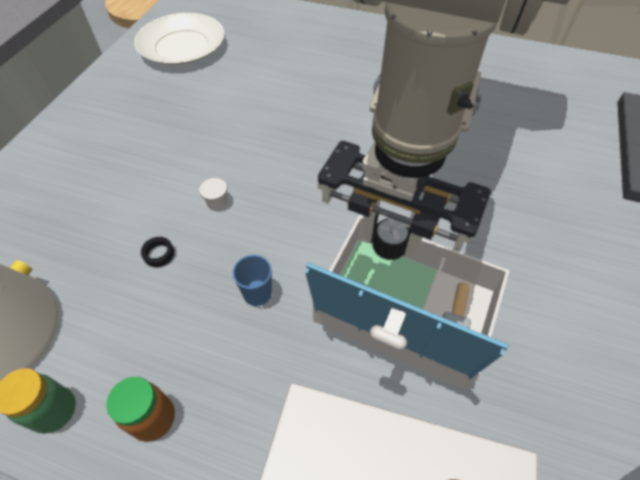

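View pics/top6.png

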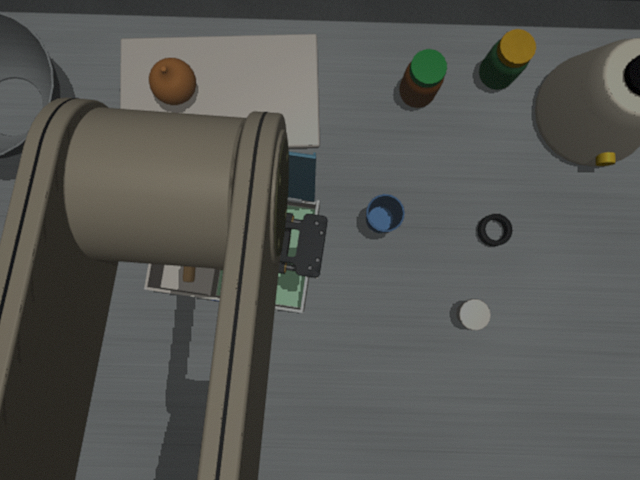

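The unit hangs upright over the green bay at (391,238) in scene, well clear of the flap. I lower it in force-checked steps.

```bash
python3 - <<'E'
from h import *
from plant import env
import cv2
b=np.array([.5425,.0272,.1455])
for z in(.06,.016):
    b[2]=z;env.move_straight(b,.12);env.pause(.1);ob=env.get_obs();print(z,ob['t'],ob['width'],np.round(ob['force'],1),ob['ee_pos'])
f0=ob['force'][2]
z=.013
while z>.0085:
    b[2]=z;env.move_straight(b,.03);env.pause(.1);ob=env.get_obs();print(round(z,4),ob['t'],np.round(ob['force'],1),ob['ee_pos'][2])
    if ob['force'][2]-f0>3:break
    z-=.001
p=env.capture('scene');cv2.imwrite('pics/s7.png',cv2.resize(p['img'][130:400,290:560,::-1],None,fx=2.2,fy=2.2))
E
```

```text
0.06 19.2833 0.04660507178688613 [ 0.1 -0.1 -1. ] [0.54351568 0.02717283 0.06127738]
0.016 19.9 0.04642458478446571 [ 0.5 -0.5 -0.2] [0.54344694 0.0271631  0.01713827]
0.013 20.25 [ 0.1 -0.4 -1.1] 0.013214073939840462
0.012 20.6 [ 0.2 -0.1 -1.9] 0.011956501491258664
0.011 20.95 [ 0.1  0.1 -0.5] 0.010968169115512905
0.01 21.3 [-2.2  0.3  6.3] 0.01047671685934641
```

View pics/s7.png

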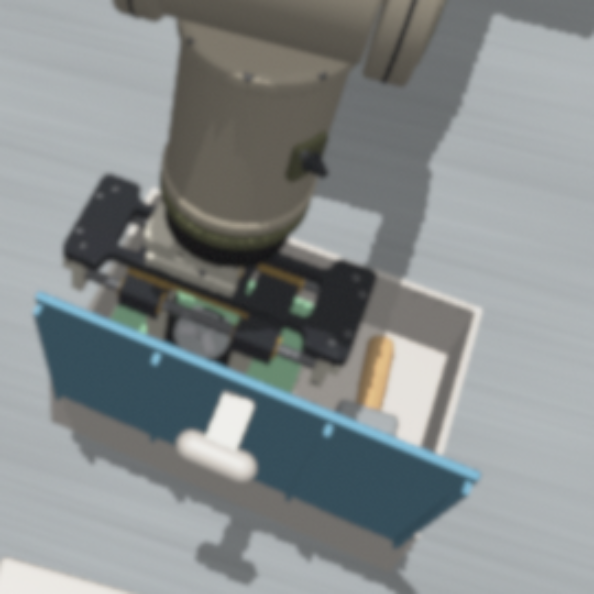

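Contact came at z = 0.0105, exactly the expected floor height. The picture shows the gripper inside the bay walls and clear of the flap. I release and retreat straight up.

```bash
python3 - <<'E'
from h import *
from plant import env
import cv2
b=np.array([.5425,.0272,.0105])
env.gripper_open();ob=env.get_obs();print(ob['t'],ob['width'],np.round(ob['force'],1))
env.move_straight([.5425,.0272,.03],.04);env.move_straight([.5425,.0272,.18],.12);print(env.get_obs()['t'])
env.goto([.42,.32,.25],ori(q[2]+.8));env.pause(.3);ob=env.get_obs();print(ob['t'],np.round(ob['force'],1))
for n in('scene','top'):
    p=env.capture(n);cv2.imwrite(f'pics/{n}8.png',p['img'][:,:,::-1])
    for l in('flap_handle','blade_unit'):print(n,l,[(d['pixel'],round(d['score'],2)) for d in env.pinpoint(p,l)][:2])
E
```

```text
22.25 0.09303806003317358 [-0.2  0.3 -0.1]
24.3
25.8333 [-0.4  0.6 -0.7]
scene flap_handle [([387.7, 337.3], 0.92)]
scene blade_unit [([380.6, 291.4], 0.91)]
top flap_handle []
top blade_unit [([264.5, 251.0], 0.67)]
```

View pics/scene8.png

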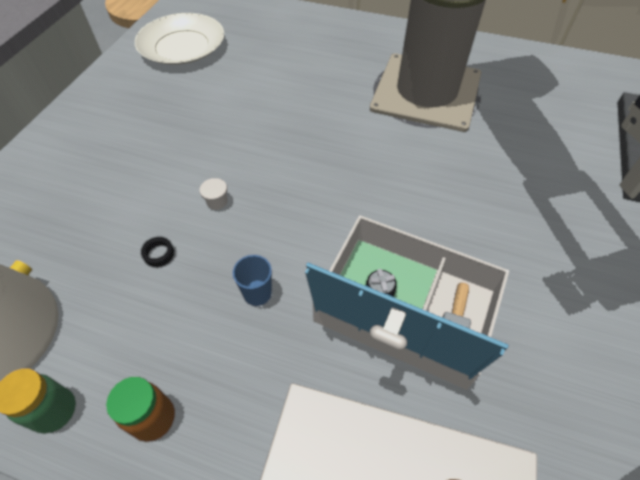

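View pics/top8.png

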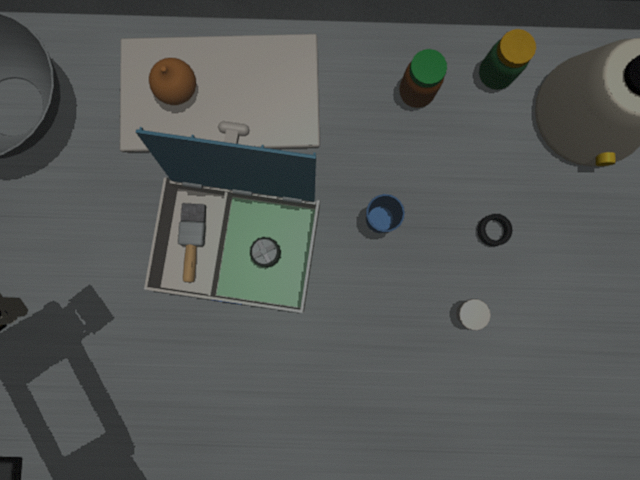

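The blade unit stands upright with its blades up on the green floor, at (381,283) in scene and (265,251) in top. The flap stands open and the handle has moved less than 1 px. The tumbler, ring, cap and brush are where they were. I hand in.

```bash
python3 -c "
from plant import env
print(env.get_obs()['t']);env.close_job()"
```

```text
26.1333
the job is handed in; nothing more can be done
```

The job is done and handed in at 26.1 s of the 58 s allowed.

I lifted the flap by its T-handle to about 1.74 rad and let go, and it stayed open by itself. I then gripped the blade unit across its collar and lowered it into the green bay. It touched the floor at the expected height, with a contact force of about 6 N, and I released it there.

**Last checks:**
- In both cameras the unit stands upright, blades up, near the centre of the bay.
- The handle had not moved measurably since release (under 1 px in the scene view).
- The tumbler, ring, cap and brush look undisturbed.
- The gripper was clear of everything, with the force reading near zero.

**Disagreements:**
- The two cameras differed by about 4 mm sideways on the box, and up to 9 mm on the bay centre. I averaged the box fit and used its predicted bay centre.
- The finger width read about 1 mm under the stated sizes on both grips.
- The network did not find the handle in the last top picture, though it is plainly visible there.

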